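# Counter-hold the clamp bolt of a shoe-last jack

### The arm

A 6-joint arm with a two-finger parallel gripper is mounted at the origin on the work surface. World frame = base frame: x ahead of the robot, y to its left, z up, the work surface at z = 0. Lengths are in mm, angles in rad, forces in N, time in s.
With the tool pointing down it reaches from about 350 to 875 mm from the base axis. Payload 4.2 kg.
Tool frame: the origin (TCP) lies between the finger pads, 19 mm behind the fingertips; this is the grasp point; z points along the fingers, y is the line along which they close (so a half turn about z gives the same grasp; the last joint's range is limited). The gripper opens to 85 mm and grips with 20 to 120 N. Pads are 22 mm wide; open, the fingers measure 114 mm over their backs; the gripper's body (76 mm by 85 mm) begins 54 mm behind the grasp point. The pads swing forward as they close: fully open they stand 13 mm farther back than shut.
Start: joints at [-0.999, 0.385, 0.008, 0, -1.194, -0.259], TCP at [192.343, -594.646, 250.012] pointing down, gripper open.
Joint ranges: [-3.14, 3.14], [-1.21, 2.06], [-1.07, 1.41], [-3.16, 2.05], [-2.99, -0.16], [-3.1, 3.1]. Speed limits (rad/s): [2.79, 2.79, 3.14, 3.14, 3.14, 3.14].

### API

Orientations are given as a unit quaternion [x, y, z, w].
In Python, from bench import read_state, imaging, workorder, nets gives the robot as it stands.
- The arm moves only by the tool apply_moves, never from a script. Its argument "rows" is a list of rows, each an object with "hand": the opening, from -1 (shut) to 1 (fully open); "delta_pos": the shift along the tool's x, y, z in mm, a list of three; "yaw": the turn about the tool's z in rad. A call has 1 to 12 rows; each row is the pose to reach, as a shift and turn from the pose commanded when the call began, along the tool's axes at that moment; what a row does not reach only later rows make up. A row lasts 1/12 s, in which the tool goes at most 41.7 mm and 7.16 degrees, less where a joint would pass 70% of its speed; a pose out of reach is approached as far as the arm can. A call with a gripper value outside its range is refused whole. The fingers move at their own pace and stop on an object; the grip force is fixed at half the most. Time passes only in rows, so rows that repeat a pose let the fingers close. It gives the time, the measured TCP pose, the force, the opening and the grip force at its end, in the units of the state.
- read_state(): the state, without advancing time (a new reading comes with each control period).
- imaging.get_image(name): name is "scene" or "top" or "wrist"; returns a dict with "pixels" (420x560x3 uint8, red, green, blue), "fx", "fy", "cx", "cy" (pixels), "xyz" and "rotation" of the camera in the world. Camera axes: x right, y down, z forward; pixel columns grow to the right and rows downward; lengths in mm; the calibration is good to about 2 mm. The wrist camera is an equidistant fisheye: a pixel r from the principal point sees the ray r / f radians off the axis. A picture is of the moment at which its call begins. There is no depth.
- workorder.job_done(): hands the job in; it is judged then, once.
Trained networks look in the newest picture that a camera, given by its name, has taken for a name from the list of things; names that differ only in an ending like _2 or _b are one class to them, and where a whole thing is asked for, a point or a joint stands for the part that bears it (a point fixed in the world has none). Each returns a list of dicts, best first, with "score" (0 to 1); they miss things now and then, are a little off and sometimes report something else, mostly with a low value. They report only what shows in the picture. A call takes as long as a camera call. They do not tell look-alikes from the thing itself.
- nets.find_in(camera, query): "location" ([row, column] in pixels, amid what is visible of it).
- nets.pinpoint(camera, query): "location" ([row, column] in pixels: a listed point, or the origin of a listed thing).
The state is a dict: "clock": time; "joints": joint angles; "joint_vel": joint speeds; "joint_efforts": joint torques, N m; "position": TCP position; "ee_rot": TCP orientation; "contact_force": force on the tool from outside, world axes, zero at the start; "wrist_torque": the same for the moment, N m; "gripper_width": finger opening in mm; "grasp_force": force on a finger pad.
Only numpy, scipy, OpenCV 4.12 (cv2) and the standard library are available. Lean on these libraries where they do the work, as an engineer would, in place of code of your own. Each camera call takes 0.05 s, during which the arm holds its last target. There are 200 camera calls.

### The job

Take the D-shaped heel form out of the wooden rack, plug its shank fully home into the socket block of the steel jack and let go of it. Then reach down into the gap behind the jack's bracket, grip the bolt head hidden there, which the nut runner is slowly dragging round, and hold it still so that it no longer turns; finish while still gripping it. Leave the round form and the other things on the bench undisturbed.

Things in the scene. Friction and masses are not known exactly. Their poses are not given: they have to be found in the camera images.
- heel_form: Steel heel form, 0.4-0.7 kg: D-shaped block 62 mm long (x, -31 to +31 mm, round end at +x), 46 mm wide (y, flat parallel sides), 30 mm tall; below its middle a rectangular shank 24 (x) by 18 (y) mm, 26 mm long, its foot stepped narrower to 20 x 14 mm. Origin: centre of the D block's underside, where the shank begins; z up. Starts loosely upright in a rack hole, underside on the rack's top.
- round_form: The other form in the rack, to be left: a round steel disc 48 mm across, 16 mm tall, on a round shank. Origin at the centre of the disc's underside.
- rack: Fixed wooden rack block 230 mm long (x), 42 mm wide (y), 40 mm tall, origin at the centre of its underside. Two oversize holes 34 x 28 mm, 55 mm either side of its middle along x; which form stands in which varies.
- jack: Fixed steel jack on a base plate 225 x 270 x 10 mm. Origin on the bench; x along the bolt, y along the bracket, z up. Bracket plate: rear face at x = 0, 8 mm thick, y 5 to 120 mm, top 105 mm above the bench. Nut runner on its -x side: 42 mm thick, axis at the bolt's height, reaching x = -138 mm, all below 95 mm. Rear rib parallel to the bracket: x 46 to 56 mm, top at 72 mm.
- socket_mouth (a point): Centre of the mouth of the socket hole, in the flat top of the jack's socket block, 50 mm above the bench; the jack's axes. Hole 27 mm (x) by 21 mm (y), 32 mm deep, chamfered; the form fits with its long side along x, either end first. Block 70 (x) by 42 (y) mm: a seated form's underside rests on it, its origin at this point. A lower strap, top 45 mm, runs along the block's -x side.
- bolt_head: Hexagonal steel bolt head, 19 mm across flats, 16 mm thick along the bolt's level axis (x of this frame and of the jack), turning about it. Origin at its centre, 72 mm above the bench, in the gap between bracket and rear rib: 22 mm behind the bracket's rear face, 24 mm in front of the rib, 142 mm to the jack's +y of the socket mouth.
- gap (a point): Mouth of the gap, straight above the bolt head's centre, 105 mm above the bench; the jack's axes. The gap is 46 mm wide (x), 115 mm or more long (y), open at the top and both y ends: come from above with the fingers closing along the jack's y.
- bolt (a joint): Turn angle of the bolt (rad). The nut runner drags it round at about 0.2 rad/s with a steady torque of about 0.05 N m until the head is held. At 0 and every 60 degrees two flats of the head stand upright and face along the gap (jack's +y and -y).
- brush: Bystander: flat glue brush lying on the bench between rack and jack, about 25 mm thick. Leave it.
- hammer: Bystander: hammer lying at the back. Leave it.
- screwdriver: Bystander: screwdriver lying on the right. Leave it.
- glue_tin: Bystander: tin can 72 mm across, 85 mm tall, at the back right. Leave it.
- dye_jar: Bystander: small amber jar 50 mm across, 60 mm tall, near the robot base. Leave it.
- shoe_last: Bystander: terracotta-coloured foot-shaped shoe last, about 180 mm long, 92 mm tall, on the right. Leave it.
- heel_block: Bystander: rubber block 70 x 65 x 22 mm on the left. Leave it.
Mind the look-alikes: they are no part of the job. What is shaped like the heel_form but red or turquoise is not meant.

How it is judged (in metres and radians):
On the way, in this order (a step that is already met when the one before it is completed fails the run):
1. the heel form is plugged fully home in the socket and let go (z of heel_form in the frame of socket_mouth between -0.004 and 0.003 m and horizontal distance between heel_form and socket_mouth below 0.004 m and angle between heel_form's own z axis and vertical below 0.06 rad and linear speed of heel_form below 0.02 m/s and contact force between each of the arm, the fingers and heel_form below 0.1 N), for 0.2 s.
2. the bolt head is gripped in the gap and no longer turns (contact force between the fingers and bolt_head above 10 N and distance between the grasp point and bolt_head below 0.02 m and velocity of joint bolt between -0.02 and 0.02 rad/s), for 0.5 s.
At the end, for the whole second after the job is handed in: The heel form sits untouched in the socket (origin within 4 mm sideways of the socket mouth, no more than 3 mm above it, tilted less than 0.06 rad), and the fingers still grip the bolt head (over 10 N, TCP within 20 mm of its centre) and keep it from turning (under 0.02 rad/s) (all of step 1 and all of step 2); the arm keeps its last pose, push and grip.
It fails at once if the round form is disturbed (over 20 mm) (distance of round_form from where it was at the start of the episode above 0.02 m).
It fails at once if a bystander is disturbed (over 30 mm) (distance of any of brush, hammer, screwdriver, glue_tin, dye_jar, shoe_last, heel_block from where it was at the start of the episode above 0.03 m).
It also fails if it takes over 58 s, if anything falls off the work surface, if the arm or the gripper's body presses on something with over 40 N, if the wrist force passes 120 N, or if a joint passes its speed limit or range.

## Working session

There is one attempt and no reset: what is moved stays moved. The work goes in short steps, Python scripts to look and compute and a tool call to move; the robot and the scene stay as the last step left them, time stands still between calls to the robot, and variables do not carry over. Pictures are saved under pics/ and viewed, at most 10 in all, crops included, and the job is handed in when it is done.

Besides the shell and the picture viewer there is one more tool, called after "Call:" as a command line: name --argument value ..., lists and objects as JSON in quotes. apply_moves: Moves the arm, as the interface text tells. Its arguments: {"type":"object","properties":{"rows":{"type":"array"}},"required":["rows"]}

```bash
mkdir -p pics; ls; cat > h.py <<'E'
import numpy as np, cv2
from bench import read_state, imaging, workorder, nets
def ray(im,rc):
    r,c=rc; x=(c-im['cx'])/im['fx']; y=(r-im['cy'])/im['fy']
    if im.get('fish'):
        t=np.hypot(x,y); s=np.sin(t)/t if t>1e-9 else 1; d=np.array([x*s,y*s,np.cos(t)])
    else: d=np.array([x,y,1.])
    d=np.array(im['rotation']).reshape(3,3)@(d/np.linalg.norm(d)); return np.array(im['xyz']),d
def get(n):
    im=imaging.get_image(n); im['fish']=(n=='wrist'); return im
def atz(im,rc,z):
    o,d=ray(im,rc); return o+d*(z-o[2])/d[2]
def tri(obs):
    A=np.zeros((3,3));b=np.zeros(3)
    for im,rc in obs:
        o,d=ray(im,rc);P=np.eye(3)-np.outer(d,d);A+=P;b+=P@o
    p=np.linalg.solve(A,b)
    return p,[float(np.linalg.norm(np.cross(p-ray(i,r)[0],ray(i,r)[1]))) for i,r in obs]
def proj(im,p):
    q=np.array(im['rotation']).reshape(3,3).T@(np.array(p)-im['xyz'])
    if im['fish']:
        t=np.arctan2(np.hypot(q[0],q[1]),q[2]);u=q[:2]/np.hypot(q[0],q[1])*t
    else: u=q[:2]/q[2]
    return [u[1]*im['fy']+im['cy'],u[0]*im['fx']+im['cx']]
def save(im,n,box=None,k=1):
    p=im['pixels'][:,:,::-1]
    if box: p=p[box[0]:box[1],box[2]:box[3]]
    cv2.imwrite('pics/'+n,cv2.resize(p,None,fx=k,fy=k,interpolation=cv2.INTER_CUBIC))
E
python3 - <<'E'
from h import *
I={n:get(n) for n in('scene','top','wrist')}
for n in I: 
    im=I[n]; print(n,im['fx'],im['cx'],im['cy'],np.round(im['xyz']),np.round(im['rotation'],2).tolist())
    for q in('heel_form','round_form','rack','socket_mouth','bolt_head','gap','jack'):
        print(q,[(np.round(d['location']).tolist(),round(d['score'],2)) for d in nets.pinpoint(n,q)[:4]])
save(I['scene'],'s.png');save(I['top'],'t.png')
E
```

```text
pics
scene 484.11734806112116 275.84507248505463 202.71518257590503 [1396.  -49.  989.] [0.66, 0.64, -0.27, -0.27]
heel_form [([205.0, 190.0], 0.71), ([153.0, 186.0], 0.61), ([178.0, 204.0], 0.59), ([314.0, 345.0], 0.16)]
round_form [([234.0, 180.0], 0.76)]
rack [([232.0, 188.0], 0.63)]
socket_mouth [([245.0, 317.0], 0.85)]
bolt_head [([240.0, 377.0], 0.65)]
gap [([232.0, 376.0], 0.89)]
jack [([249.0, 349.0], 0.81)]
top 529.1852106267424 278.62901997056207 211.05626246127923 [ 333.  -13. 1633.] [-0.7, 0.71, -0.04, 0.04]
heel_form [([228.0, 360.0], 0.85), ([313.0, 376.0], 0.78), ([276.0, 355.0], 0.63), ([178.0, 203.0], 0.36)]
round_form [([195.0, 368.0], 0.52)]
rack [([219.0, 363.0], 0.8)]
socket_mouth [([174.0, 253.0], 0.93), ([174.0, 204.0], 0.58)]
bolt_head [([174.0, 202.0], 0.56)]
gap [([173.0, 202.0], 0.75), ([263.0, 407.0], 0.39)]
jack [([193.0, 227.0], 0.76)]
wrist 325.19226210127806 273.8860847629029 211.71626251146776 [ 129. -616.  373.] [0.58, 0.8, 0.11, 0.08]
heel_form [([404.0, 422.0], 0.77), ([267.0, 474.0], 0.75)]
round_form []
rack []
socket_mouth []
bolt_head []
gap []
jack []
```

View pics/t.png

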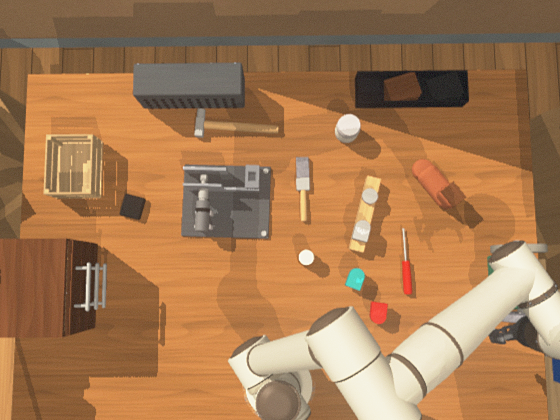

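View pics/s.png

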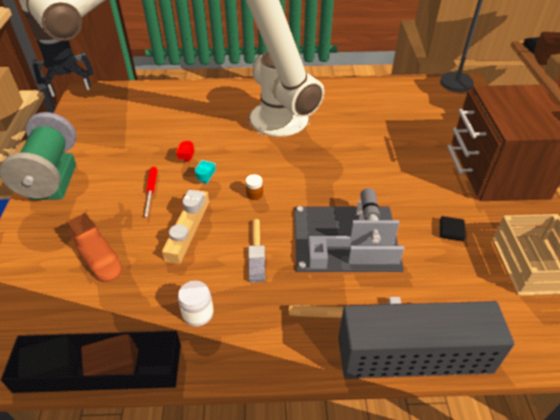

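The top view shows the rack at (213,366), with a grey D-like form at (230,361) and the round disc at (195,369). The scene view shows the same two forms at (200,195) and (233,178). There are three heel-form candidates in the top view: grey in the rack (228,360), turquoise (276,355) and red (313,376). The grey one fits, because it is steel and stands in the rack. I'll confirm that in a crop.

```bash
sed -i "s/np.array(im\['rotation'\]).reshape(3,3)/Rotation.from_quat(im['rotation']).as_matrix()/; s/^import numpy/from scipy.spatial.transform import Rotation\nimport numpy/" h.py
python3 - <<'E'
from h import *
I={n:get(n) for n in('scene','top')}
S,T=I['scene'],I['top']
def best(n,q): return nets.pinpoint(n,q)
for q,s,t in(('heel',(205,190),(228,360)),):
    print(q,*tri([(S,s),(T,t)]))
for q in('round_form','rack','socket_mouth','bolt_head','gap','jack','glue_tin','brush','dye_jar'):
    a,b=best('scene',q),best('top',q)
    if a and b: p,e=tri([(S,a[0]['location']),(T,b[0]['location'])]);print(q,p.round(1),np.round(e,1))
print(read_state())
a=cv2.resize(T['pixels'][165:255,330:410,::-1],(480,540),interpolation=2)
b=cv2.resize(S['pixels'][180:270,145:225,::-1],(480,540),interpolation=2)[:,:320]
cv2.imwrite('pics/c.png',np.hstack([a,b]))
E
```

```text
heel [ 462.58872795 -253.2578227    49.9897471 ] [5.099638994761052, 5.099638994761006]
round_form [ 557.1 -279.5   41.8] [2.3 2.3]
rack [ 496.9 -266.8  -16.5] [2.1 2.1]
socket_mouth [627.1  76.5  60.7] [2.9 2.9]
bolt_head [616.  222.   62.9] [1.5 1.5]
gap [620.7 220.1 102.4] [4.4 4.4]
jack [575.8 164.7 -13.2] [5.3 5.3]
glue_tin [ 766.3 -219.4   -6.7] [2.2 2.2]
brush [621.6  66.7 113.9] [142.3 142.3]
dye_jar [380.7 -83.2   5.1] [3.7 3.7]
{'clock': 2.2, 'joints': array([-9.99443345e-01,  3.84715375e-01,  7.86534944e-03,  4.71037423e-06,
       -1.19394783e+00, -2.58597577e-01]), 'joint_vel': array([ 0.0002162 , -0.00037168, -0.00181419, -0.00013581, -0.00017111,
       -0.00065602]), 'joint_efforts': array([-4.02481385e-05, -3.92080057e+01,  1.88613743e+01,  4.19056803e+00,
       -3.35536724e-04,  8.06623461e-06]), 'position': array([ 192.31674862, -594.65566505,  249.98989662]), 'ee_rot': array([-1.55741994e-01,  9.87797768e-01, -1.85272345e-07, -2.31140209e-06]), 'contact_force': array([-0.24667468,  0.23441936, -0.82580879]), 'wrist_torque': array([-0.02810239,  0.00936619, -0.00389287]), 'grasp_force': 0.0, 'gripper_width': 85.03757907907257}
```

View pics/c.png

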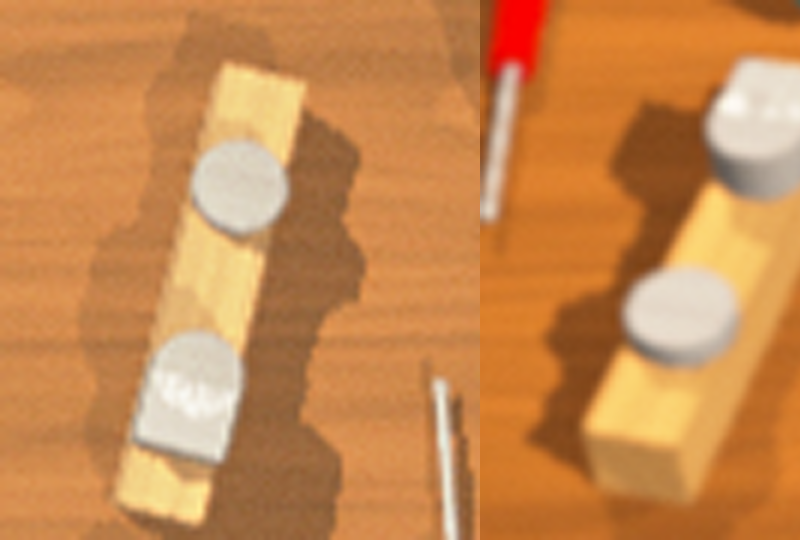

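The crop confirms it. The grey steel D stands in the lower rack hole, with its flat edge at crop (177,452) and its round end at (203,332). The round disc is at (240,187) in the other hole. Next I move above the heel form.

```bash
cat >> h.py <<'E'
def goto(p,ya):
    "print move to world p with tool-y axis at world angle ya deg (mod 180)"
    s=read_state();R=Rotation.from_quat(s['ee_rot']).as_matrix()
    d=R.T@(np.array(p)-s['position']); cur=np.degrees(np.arctan2(R[1,1],R[0,1]))
    w=(ya-cur+90)%180-90
    print('t',round(s['clock'],2),'delta',d.round(1),'yaw',round(-np.radians(w),3),'cur ya',cur.round(2), 'pos',s['position'].round(1),'tilt',R[:,2].round(4))
E
python3 - <<'E'
from h import *
T=get('top')
f=lambda r,c:atz(T,(165+r/6,330+c/6),70)
a,b,m=f(440,133),f(463,220),f(332,203)
print(a,b,m,'yaw flat',np.degrees(np.arctan2(*(b-a)[[1,0]])),'long',np.degrees(np.arctan2(*(m-(a+b)/2)[[1,0]])),'ctr',(m+(a+b)/2)/2)
c=(m+(a+b)/2)/2
goto([c[0],c[1],200],76)
E
```

```text
[ 430.16087654 -221.24635223   70.        ] [ 418.47436514 -263.69775344   70.        ] [ 483.22371649 -257.08339358   70.        ] yaw flat -105.39177940101807 long -13.930750900415307 ctr [ 453.77066867 -249.77772321   70.        ]
t 2.25 delta [-354.8  247.7   50. ] yaw 0.557 cur ya 107.92 pos [ 192.4 -594.6  250. ] tilt [ 1.e-04 -0.e+00 -1.e+00]
```

Call:
apply_moves --rows '[{"hand": 1, "delta_pos": [-38, 26, 0], "yaw": 0.06}, {"hand": 1, "delta_pos": [-72, 50, 0], "yaw": 0.12}, {"hand": 1, "delta_pos": [-106, 74, 0], "yaw": 0.18}, {"hand": 1, "delta_pos": [-140, 98, 0], "yaw": 0.24}, {"hand": 1, "delta_pos": [-174, 121, 0], "yaw": 0.3}, {"hand": 1, "delta_pos": [-208, 145, 10], "yaw": 0.36}, {"hand": 1, "delta_pos": [-242, 169, 20], "yaw": 0.42}, {"hand": 1, "delta_pos": [-276, 193, 30], "yaw": 0.48}, {"hand": 1, "delta_pos": [-310, 217, 40], "yaw": 0.54}, {"hand": 1, "delta_pos": [-340, 237, 50], "yaw": 0.57}, {"hand": 1, "delta_pos": [-355, 248, 50], "yaw": 0.57}, {"hand": 1, "delta_pos": [-355, 248, 50], "yaw": 0.57}]'

```text
clock: 3.25
position: [456.0, -246.4, 199.4]
ee_rot: [0.126, 0.992, 0.0, -0.0]
contact_force: [-0.1, 0.0, 0.1]
gripper_width: 85.6
grasp_force: 0.0
```

```bash
python3 - <<'E'
from h import *
goto([453.8,-249.8,200],75)
T,W,S=get('top'),get('wrist'),get('scene')
a=nets.pinpoint('wrist','heel_form');print([(d['location'],d['score']) for d in a[:3]])
b=nets.pinpoint('scene','heel_form');print([(d['location'],d['score']) for d in b[:3]])
print(W['xyz'],proj(W,[453.8,-249.8,40]),proj(W,[453.8,-249.8,70]))
for d in a[:3]: print(atz(W,d['location'],40))
save(W,'w1.png')
E
```

```text
t 3.25 delta [ 1.3 -3.8 -0.6] yaw 0.01 cur ya 75.56 pos [ 456.  -246.4  199.4] tilt [-3.e-04  3.e-04 -1.e+00]
[([49.5, 249.9], 0.65), ([201.9, 269.8], 0.55)]
[([175.5, 204.6], 0.81), ([201.5, 190.4], 0.71), ([153.6, 188.2], 0.59)]
[ 390.19055302 -231.4524828   323.39605299] [np.float64(198.2322343197682), np.float64(271.7375966994603)] [np.float64(206.70368409903466), np.float64(271.5053816675486)]
[ 321.14048883 -234.88124551   40.        ]
[ 456.63650592 -252.33291865   40.        ]
```

View pics/w1.png

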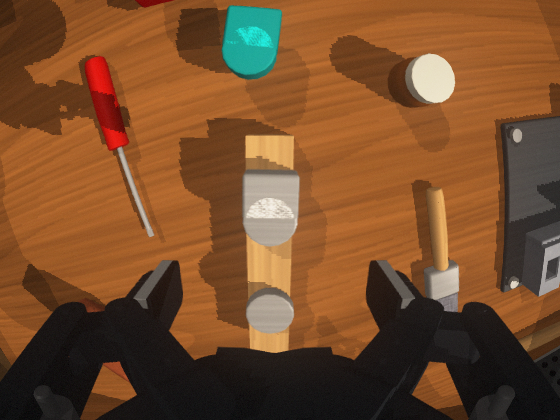

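The wrist view shows the grey D in line with the gripper: flat end at about row 172, round end at row 245, sides at cols 244 and 299. The jack is at the right edge.

```bash
python3 - <<'E'
from h import *
W=get('wrist')
for z in(65,70,75):
  L,R_=atz(W,(205,244.5),z),atz(W,(205,299),z)
  print(z,'width',np.linalg.norm(L-R_),'mid',(L+R_)/2,'flat',atz(W,(172,271.5),z),atz(W,(178,271.5),z),'round',atz(W,(245,271.5),z))
s=read_state();R=Rotation.from_quat(s['ee_rot']).as_matrix()
g=cv2.cvtColor(W['pixels'],cv2.COLOR_RGB2HSV)
m=((g[...,1]<50)&(g[...,2]>90)).astype(np.uint8); m[:150]=0;m[255:]=0;m[:,:230]=0;m[:,315:]=0
n,l,st,ce=cv2.connectedComponentsWithStats(m);k=1+np.argmax(st[1:,4]);print(st[k],ce[k])
pts=[]
for r in(182,190,198,206,214,222):
    c=np.where(l[r]==k)[0]; a,b=atz(W,(r,c[0]-.5),70),atz(W,(r,c[-1]+.5),70); pts.append((a+b)/2)
    print(r,c[0],c[-1],(R.T@(a-s['position'])).round(1),(R.T@(b-s['position'])).round(1))
E
```

```text
65 width 44.88517648442187 mid [ 452.23362988 -252.05080705   65.        ] flat [ 425.73811661 -245.22033769   65.        ] [ 430.4727704  -246.47568213   65.        ] round [ 486.2331735  -261.29237903   65.        ]
70 width 44.01812970307929 mid [ 451.003033   -251.69233171   70.        ] flat [ 425.01933346 -244.9938065    70.        ] [ 429.66252797 -246.22490145   70.        ] round [ 484.34580757 -260.75538428   70.        ]
75 width 43.15108292173672 mid [ 449.77243612 -251.33385637   75.        ] flat [ 424.30055031 -244.76727531   75.        ] [ 428.85228553 -245.97412078   75.        ] round [ 482.45844164 -260.21838953   75.        ]
[ 246  171   56   76 3621] [273.36619718 207.1314554 ]
182 246 301 [ 20.7 -22.8 130.3] [ 20.8  21.7 130.3]
190 247 301 [ 14.2 -22.1 130.3] [ 14.3  21.8 130.3]
198 247 301 [  7.7 -22.2 130.3] [  7.7  22.  130.3]
206 247 300 [  1.  -22.3 130.3] [  1.1  21.3 130.3]
214 247 300 [ -5.7 -22.5 130.3] [ -5.6  21.5 130.3]
222 247 299 [-12.5 -22.6 130.3] [-12.5  20.8 130.3]
```

```bash
python3 -c "
from h import *
goto([455,-252.3,58],75)"
```

```text
t 3.55 delta [ -2.1  -1.5 142.3] yaw 0.003 cur ya 75.17 pos [ 453.3 -250.3  200.3] tilt [ 5.e-04 -1.e-04 -1.e+00]
```

Call:
apply_moves --rows '[{"hand": 1, "delta_pos": [-2, -1, 35], "yaw": 0}, {"hand": 1, "delta_pos": [-2, -1, 70], "yaw": 0}, {"hand": 1, "delta_pos": [-2, -1, 100], "yaw": 0}, {"hand": 1, "delta_pos": [-2, -1, 125], "yaw": 0}, {"hand": 1, "delta_pos": [-2, -1, 142], "yaw": 0}, {"hand": 1, "delta_pos": [-2, -1, 142], "yaw": 0}, {"hand": -1, "delta_pos": [-2, -1, 142], "yaw": 0}, {"hand": -1, "delta_pos": [-2, -1, 142], "yaw": 0}, {"hand": -1, "delta_pos": [-2, -1, 142], "yaw": 0}, {"hand": -1, "delta_pos": [-2, -1, 142], "yaw": 0}, {"hand": -1, "delta_pos": [-2, -1, 142], "yaw": 0}, {"hand": -1, "delta_pos": [-2, -1, 142], "yaw": 0}]'

```text
clock: 4.55
position: [456.6, -251.5, 60.0]
ee_rot: [0.128, 0.992, -0.0, 0.002]
contact_force: [-2.3, -0.9, 4.8]
gripper_width: 44.8
grasp_force: 63.7
```

Call:
apply_moves --rows '[{"hand": -1, "delta_pos": [0, 0, 0], "yaw": 0}, {"hand": -1, "delta_pos": [0, 0, 0], "yaw": 0}, {"hand": -1, "delta_pos": [0, 0, 0], "yaw": 0}]'

```text
clock: 4.8
position: [456.6, -251.5, 60.0]
ee_rot: [0.128, 0.992, -0.0, 0.002]
contact_force: [-1.9, -2.0, 8.0]
gripper_width: 44.7
grasp_force: 63.7
```

Call:
apply_moves --rows '[{"hand": -1, "delta_pos": [0, 0, -15], "yaw": 0}, {"hand": -1, "delta_pos": [0, 0, -35], "yaw": 0}, {"hand": -1, "delta_pos": [0, 0, -65], "yaw": 0}, {"hand": -1, "delta_pos": [0, 0, -95], "yaw": 0}, {"hand": -1, "delta_pos": [0, 0, -120], "yaw": 0}, {"hand": -1, "delta_pos": [0, 0, -130], "yaw": 0}, {"hand": -1, "delta_pos": [0, 0, -130], "yaw": 0}, {"hand": -1, "delta_pos": [0, 0, -130], "yaw": 0}]'

```text
clock: 5.47
position: [454.3, -250.2, 186.6]
ee_rot: [0.129, 0.992, 0.001, -0.001]
contact_force: [-0.7, 0.6, -7.1]
gripper_width: 45.3
grasp_force: 63.6
```

```bash
python3 - <<'E'
from h import *
S,T=get('scene'),get('top')
for q in('socket_mouth','gap'):
    a,b=nets.pinpoint('scene',q),nets.pinpoint('top',q)
    for d in b[:2]: print(q,d['score'],tri([(S,a[0]['location']),(T,d['location'])]),atz(S,a[0]['location'],50),atz(T,d['location'],50))
goto([540,76,190],92.7); print(read_state()['gripper_width'])
E
```

```text
socket_mouth 0.88 (array([629.18462507,  75.62583743,  60.16195519]), [4.361449459777046, 4.361449459777048]) [620.91188014  81.4131858   50.        ] [630.67474412  71.81947351  50.        ]
gap 0.81 (array([614.75168774, 218.47679276,  92.86986973]), [0.028897859430640944, 0.028897859430663378]) [577.37726041 231.2986846   50.        ] [622.58780017 224.89629598  50.        ]
gap 0.27 (array([517.01310682, -67.03995473, 222.36208021]), [314.30822247087804, 314.3082224708781]) [577.37726041 231.2986846   50.        ] [ 362.5288133  -386.36085243   50.        ]
t 5.77 delta [  0.9 337.6  -3.5] yaw -0.304 cur ya 75.25 pos [ 454.9 -250.7  186.5] tilt [-2.8e-03  8.0e-04 -1.0e+00]
44.96951451437709
```

```bash
python3 -c "
from h import *
goto([640,-40,190],92.7)"
```

```text
t 5.77 delta [-125.3  250.9   -3.8] yaw -0.304 cur ya 75.25 pos [ 454.9 -250.7  186.5] tilt [-2.8e-03  8.0e-04 -1.0e+00]
```

Call:
apply_moves --rows '[{"hand": -1, "delta_pos": [-12, 25, 0], "yaw": -0.04}, {"hand": -1, "delta_pos": [-28, 56, -2], "yaw": -0.1}, {"hand": -1, "delta_pos": [-44, 88, -4], "yaw": -0.16}, {"hand": -1, "delta_pos": [-60, 120, -4], "yaw": -0.22}, {"hand": -1, "delta_pos": [-76, 152, -4], "yaw": -0.28}, {"hand": -1, "delta_pos": [-92, 184, -4], "yaw": -0.304}, {"hand": -1, "delta_pos": [-108, 216, -4], "yaw": -0.304}, {"hand": -1, "delta_pos": [-119, 239, -4], "yaw": -0.304}, {"hand": -1, "delta_pos": [-125, 251, -4], "yaw": -0.304}, {"hand": -1, "delta_pos": [-125, 251, -4], "yaw": -0.304}, {"hand": -1, "delta_pos": [-125, 251, -4], "yaw": -0.304}]'

```text
clock: 6.68
position: [639.8, -39.5, 190.5]
ee_rot: [-0.024, 1.0, -0.0, -0.002]
contact_force: [-0.4, -0.6, -6.2]
gripper_width: 44.9
grasp_force: 63.7
```

```bash
python3 - <<'E'
from h import *
get('wrist');get('wrist');W=get('wrist');goto([640,150,190],92.7)
for q in('socket_mouth','gap','bolt_head','heel_form'):
    print(q,[(np.round(d['location'],1),round(d['score'],2),atz(W,d['location'],{'gap':105,'bolt_head':72}.get(q,50)).round(1)) for d in nets.pinpoint('wrist',q)[:2]])
import pickle;pickle.dump(W,open('w_a.pkl','wb'))
save(W,'w2.png',k=1.4)
E
```

```text
t 6.83 delta [ -9.4 190.7   1.5] yaw -0.001 cur ya 92.62 pos [639.3 -40.9 191.6] tilt [-1.6e-03 -3.0e-04 -1.0e+00]
socket_mouth [(array([196.3, 405.4]), 0.77, array([626. ,  74.3,  50. ]))]
gap [(array([207.6, 557.5]), 0.62, array([614.4, 215.8, 105. ]))]
bolt_head []
heel_form [(array([268.3, 275.1]), 0.65, array([698.1, -37.5,  50. ]))]
```

View pics/w2.png

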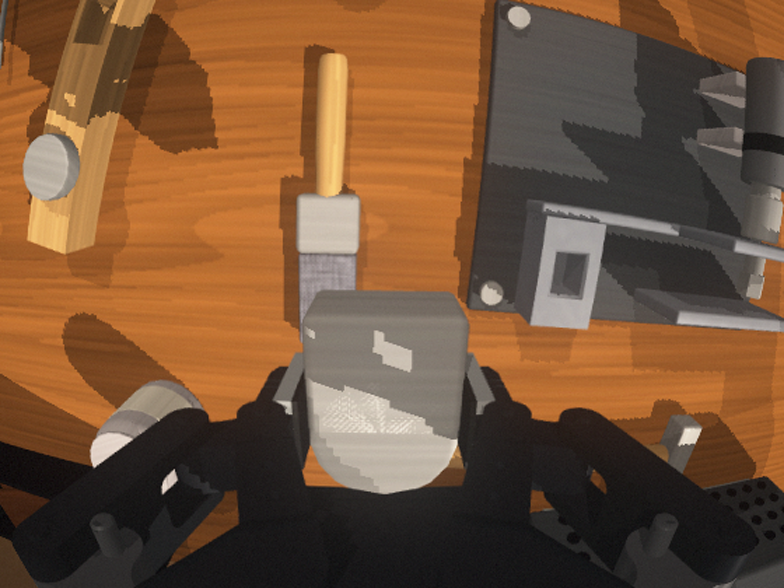

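The wrist view (at 1.4×) shows the held D with its flat bottom edge at view row 292 and its round end at row 493. The socket hole is centred at about view (572,275), which is px (196,408). I'll take a second view from the other side.

Call:
apply_moves --rows '[{"hand": -1, "delta_pos": [-1, 20, 1], "yaw": 0}, {"hand": -1, "delta_pos": [-3, 50, 1], "yaw": 0}, {"hand": -1, "delta_pos": [-4, 85, 1], "yaw": 0}, {"hand": -1, "delta_pos": [-6, 120, 1], "yaw": 0}, {"hand": -1, "delta_pos": [-7, 155, 1], "yaw": 0}, {"hand": -1, "delta_pos": [-9, 190, 1], "yaw": 0}, {"hand": -1, "delta_pos": [-11, 215, 1], "yaw": 0}, {"hand": -1, "delta_pos": [-11, 230, 1], "yaw": 0}, {"hand": -1, "delta_pos": [-11, 230, 1], "yaw": 0}, {"hand": -1, "delta_pos": [-11, 230, 1], "yaw": 0}, {"hand": -1, "delta_pos": [-11, 230, 1], "yaw": 0}]'

```text
clock: 7.95
position: [640.2, 189.2, 191.0]
ee_rot: [-0.023, 1.0, -0.0, -0.0]
contact_force: [0.2, -0.5, -5.9]
gripper_width: 45.0
grasp_force: 63.7
```

```bash
python3 - <<'E'
from h import *
import pickle
A=pickle.load(open('w_a.pkl','rb'))
W=get('wrist');goto([626,75,190],92.7);pickle.dump(W,open('w_b.pkl','wb'))
r={}
for q in('socket_mouth','gap','bolt_head','heel_form'):
    r[q]=nets.pinpoint('wrist',q)
    print(q,[(np.round(d['location'],1),round(d['score'],2),atz(W,d['location'],{'gap':105,'bolt_head':72}.get(q,50)).round(1)) for d in r[q][:2]])
if r['socket_mouth']: print(tri([(A,(196.3,405.4)),(W,r['socket_mouth'][0]['location'])]))
print([atz(A,(a/1.4,b/1.4),50).round(1) for a,b in((251,556),(254,590),(300,586),(297,552))])
s=read_state()['position']
print('flat bottom',atz(W,(208.6,275.9),s[2]-20)-s,'round top',atz(W,(352,275.9),s[2]+10)-s)
b=W['pixels'][120:320,60:280,::-1]; a=A['pixels'][160:260,360:460,::-1]
cv2.imwrite('pics/w3.png',np.hstack([cv2.resize(b,(440,400),interpolation=2),cv2.resize(a,(400,400),interpolation=2)[:,:360]]))
E
```

```text
t 8.0 delta [  19.5 -113.1    1.1] yaw -0.002 cur ya 92.6 pos [640.4 188.9 191.1] tilt [-4.e-04 -5.e-04 -1.e+00]
socket_mouth [(array([184.1, 143.4]), 0.84, array([627. ,  73.8,  50. ]))]
gap [(array([189.5, 318. ]), 0.85, array([614.9, 216.6, 105. ]))]
bolt_head [(array([185.5, 313.7]), 0.61, array([618.5, 217.9,  72. ]))]
heel_form [(array([265.7, 271.9]), 0.61, array([696.8, 189.4,  50. ])), (array([184.8, 144. ]), 0.41, array([627.6,  74.4,  50. ]))]
(array([626.39805688,  74.0684466 ,  50.54542126]), [0.49927994800010556, 0.4992799480000474])
[array([611.4,  64.2,  50. ]), array([611.6,  88.3,  50. ]), array([641.8,  90.3,  50. ]), array([640.9,  65.6,  50. ])]
flat bottom [-28.95523483  -0.9878059  -20.        ] round top [28.60448462  1.68891389 10.        ]
```

View pics/w3.png

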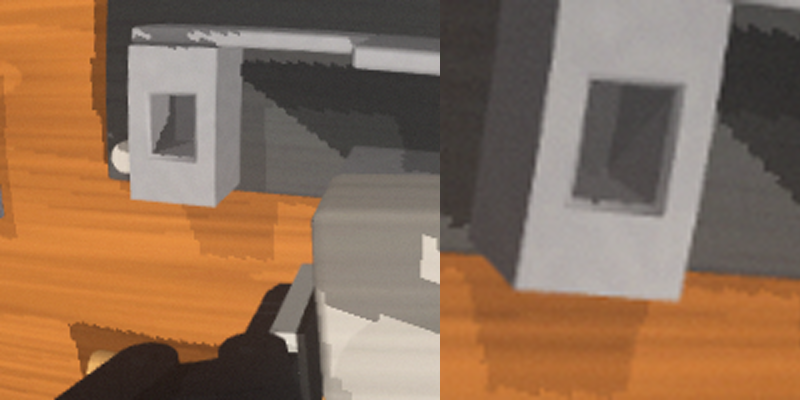

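The left crop (second view, 2×) shows the socket hole with rim corners at about (150,93), (196,94), (196,160) and (150,156). The right crop (first view, 4×) has them at about (588,80), (686,84), (662,214) and (568,204).

```bash
python3 - <<'E'
from h import *
import pickle
A,B=[pickle.load(open(f'w_{k}.pkl','rb')) for k in'ab']
cb=[(120+y/2,60+x/2) for x,y in((150,93),(196,94),(196,160),(150,156))]
ca=[(160+y/4,360+(x-440)/4) for x,y in((588,80),(686,84),(662,214),(568,204))]
P=np.array([tri([(A,a),(B,b)])[0] for a,b in zip(ca,cb)]);print(P.round(1),P.mean(0))
for im,c in((A,ca),(B,cb)):
  Q=np.array([atz(im,k,50) for k in c]);print(Q.round(1)[:,:2].tolist(),Q.mean(0))
  for i,j in((0,3),(1,2)): d=Q[j]-Q[i];print('x yaw',np.degrees(np.arctan2(d[1],d[0])),np.linalg.norm(d))
# block corners
ba=[(160+y/4,360+(x-440)/4) for x,y in((518,290),(678,300))]; bb=[(120+y/2,60+x/2) for x,y in((130,198),(216,206),(129,45),(217,45))]
for im,c in((A,ba),(B,bb)): print([atz(im,k,50).round(1)[:2].tolist() for k in c])
E
```

```text
[[612.2  65.1  47.7]
 [611.4  88.2  50.2]
 [641.1  87.1  49.7]
 [640.4  64.   48.1]] [626.26962692  76.09058878  48.92084657]
[[612.1, 64.2], [611.2, 88.3], [641.2, 86.9], [640.0, 63.2]] [626.11973597  75.65541477  50.        ]
x yaw -2.007069558426235 27.939773367694134
x yaw -2.639005679272794 30.045625469562058
[[611.6, 66.2], [611.7, 88.1], [640.8, 87.2], [639.8, 64.8]] [625.98427044  76.58680867  50.        ]
x yaw -2.7124395133750556 28.306432061822324
x yaw -1.8006947205571437 29.096337685409402
[[660.4, 54.1], [661.6, 94.9]]
[[660.0, 53.0], [661.4, 95.7], [590.4, 56.3], [590.7, 97.9]]
```

```bash
python3 -c "
from h import *
goto([626,76,112],87.8)"
```

```text
t 8.2 delta [  19.7 -112.4   79.2] yaw 0.084 cur ya 92.6 pos [640.6 189.2 191.2] tilt [ 0.e+00 -1.e-04 -1.e+00]
```

Call:
apply_moves --rows '[{"hand": -1, "delta_pos": [4, -25, 0], "yaw": 0.02}, {"hand": -1, "delta_pos": [9, -55, 0], "yaw": 0.05}, {"hand": -1, "delta_pos": [15, -85, 0], "yaw": 0.084}, {"hand": -1, "delta_pos": [18, -105, 0], "yaw": 0.084}, {"hand": -1, "delta_pos": [20, -112.5, 15], "yaw": 0.084}, {"hand": -1, "delta_pos": [20, -112.5, 40], "yaw": 0.084}, {"hand": -1, "delta_pos": [20, -112.5, 60], "yaw": 0.084}, {"hand": -1, "delta_pos": [20, -112.5, 75], "yaw": 0.084}, {"hand": -1, "delta_pos": [20, -112.5, 79], "yaw": 0.084}, {"hand": -1, "delta_pos": [20, -112.5, 79], "yaw": 0.084}, {"hand": -1, "delta_pos": [20, -112.5, 79], "yaw": 0.084}, {"hand": -1, "delta_pos": [20, -112.5, 79], "yaw": 0.084}]'

```text
clock: 9.2
position: [627.0, 77.2, 113.8]
ee_rot: [0.018, 1.0, 0.0, 0.002]
contact_force: [0.0, 0.5, -6.3]
gripper_width: 45.1
grasp_force: 63.8
```

```bash
python3 - <<'E'
from h import *
S,T,W=get('scene'),get('top'),get('wrist');goto([626,76,112],87.8)
print(read_state()['contact_force'])
print([(d['location'],d['score'],atz(W,d['location'],92)) for d in nets.pinpoint('wrist','heel_form')[:2]])
a=cv2.resize(S['pixels'][190:280,280:400,::-1],(480,360),interpolation=2)
b=cv2.resize(W['pixels'][150:350,170:370,::-1],(320,320),interpolation=2)
b=cv2.copyMakeBorder(b,0,40,0,0,0)
cv2.imwrite('pics/s2.png',np.hstack([a,b]))
E
```

```text
t 9.35 delta [ 0.4 -1.3  1.4] yaw 0.001 cur ya 87.88 pos [626.4  77.3 113.4] tilt [ 2.4e-03  8.0e-04 -1.0e+00]
[-0.17891062 -0.31583093 -6.11826827]
[([267.3, 271.5], 0.89, array([628.34951227,  75.497024  ,  92.        ]))]
```

View pics/s2.png

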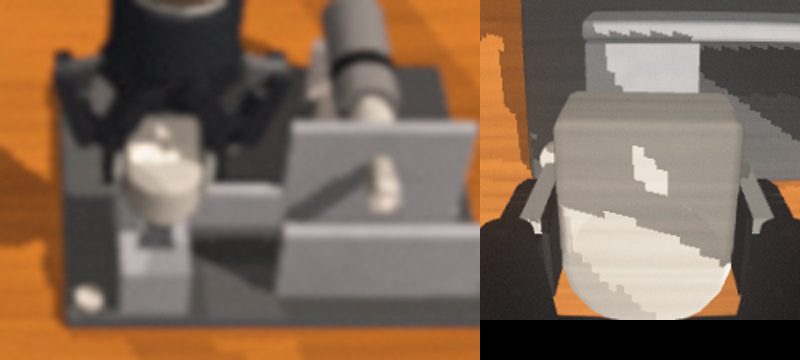

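The form hangs right above the socket block. Scene crop: D at (160,165), hole just below it at (155,235). I'll descend in steps.

Call:
apply_moves --rows '[{"hand": -1, "delta_pos": [0.5, -1.2, 5], "yaw": 0}, {"hand": -1, "delta_pos": [0.5, -1.2, 10], "yaw": 0}, {"hand": -1, "delta_pos": [0.5, -1.2, 14], "yaw": 0}, {"hand": -1, "delta_pos": [0.5, -1.2, 18], "yaw": 0}, {"hand": -1, "delta_pos": [0.5, -1.2, 22], "yaw": 0}, {"hand": -1, "delta_pos": [0.5, -1.2, 25], "yaw": 0}, {"hand": -1, "delta_pos": [0.5, -1.2, 25], "yaw": 0}]'

```text
clock: 9.98
position: [624.6, 75.7, 85.9]
ee_rot: [0.019, 1.0, -0.0, -0.001]
contact_force: [1.4, -0.1, -6.0]
gripper_width: 44.9
grasp_force: 63.8
```

```bash
python3 -c "
from h import *
goto([626,76,70],87.8);s=read_state();print(s['contact_force'],s['wrist_torque'])"
```

```text
t 9.98 delta [-1.4  0.4 15.9] yaw 0.001 cur ya 87.86 pos [624.6  75.7  85.9] tilt [-1.9e-03 -6.0e-04 -1.0e+00]
[ 1.36174901 -0.08890954 -6.00255825] [-0.00655425  0.02098355  0.01886834]
```

Call:
apply_moves --rows '[{"hand": -1, "delta_pos": [-1, 0.2, 3], "yaw": 0}, {"hand": -1, "delta_pos": [-1, 0.2, 6], "yaw": 0}, {"hand": -1, "delta_pos": [-1, 0.2, 9], "yaw": 0}, {"hand": -1, "delta_pos": [-1, 0.2, 12], "yaw": 0}, {"hand": -1, "delta_pos": [-1, 0.2, 14], "yaw": 0}, {"hand": -1, "delta_pos": [-1, 0.2, 14], "yaw": 0}]'

```text
clock: 10.48
position: [626.1, 75.9, 72.4]
ee_rot: [0.019, 1.0, -0.0, -0.0]
contact_force: [0.0, 0.1, -6.5]
gripper_width: 45.1
grasp_force: 64.0
```

```bash
python3 -c "
from h import *
goto([626,76,70],87.8);s=read_state();print(s['contact_force'],s['wrist_torque'])"
```

```text
t 10.48 delta [0.1 0.1 2.4] yaw 0.001 cur ya 87.86 pos [626.1  75.9  72.4] tilt [-5.e-04 -2.e-04 -1.e+00]
[ 0.01032253  0.07037074 -6.54878978] [-0.06599058  0.00529981 -0.07478763]
```

Sliding in freely; I'll press down until it seats.

Call:
apply_moves --rows '[{"hand": -1, "delta_pos": [0, 0, 1.5], "yaw": 0}, {"hand": -1, "delta_pos": [0, 0, 3], "yaw": 0}, {"hand": -1, "delta_pos": [0, 0, 4], "yaw": 0}, {"hand": -1, "delta_pos": [0, 0, 4], "yaw": 0}]'

```text
clock: 10.82
position: [626.1, 76.0, 70.1]
ee_rot: [0.018, 1.0, -0.0, 0.0]
contact_force: [-4.8, -0.0, 1.4]
gripper_width: 44.9
grasp_force: 64.9
```

Call:
apply_moves --rows '[{"hand": -1, "delta_pos": [0, 0, 2], "yaw": 0}, {"hand": -1, "delta_pos": [0, 0, 2], "yaw": 0}, {"hand": 1, "delta_pos": [0, 0, 0], "yaw": 0}, {"hand": 1, "delta_pos": [0, 0, -1], "yaw": 0}, {"hand": 1, "delta_pos": [0, 0, -1], "yaw": 0}, {"hand": 1, "delta_pos": [0, 0, -1], "yaw": 0}, {"hand": 1, "delta_pos": [0, 0, -1], "yaw": 0}, {"hand": 1, "delta_pos": [0, 0, -1], "yaw": 0}, {"hand": 1, "delta_pos": [0, 0, -1], "yaw": 0}, {"hand": 1, "delta_pos": [0, 0, -1], "yaw": 0}]'

```text
clock: 11.65
position: [626.2, 75.9, 69.8]
ee_rot: [0.019, 1.0, -0.0, -0.0]
contact_force: [0.3, 0.4, 0.4]
gripper_width: 85.5
grasp_force: 0.0
```

Call:
apply_moves --rows '[{"hand": 1, "delta_pos": [0, 0, -20], "yaw": 0}, {"hand": 1, "delta_pos": [0, 0, -55], "yaw": 0}, {"hand": 1, "delta_pos": [0, 0, -90], "yaw": 0}, {"hand": 1, "delta_pos": [-30, 20, -110], "yaw": 0}, {"hand": 1, "delta_pos": [-55, 45, -110], "yaw": 0}, {"hand": 1, "delta_pos": [-60, 70, -110], "yaw": 0}, {"hand": 1, "delta_pos": [-60, 72, -110], "yaw": 0}, {"hand": 1, "delta_pos": [-60, 72, -110], "yaw": 0}, {"hand": 1, "delta_pos": [-60, 72, -110], "yaw": 0}]'

```text
clock: 12.4
position: [688.3, 145.5, 179.4]
ee_rot: [0.018, 1.0, -0.0, -0.001]
contact_force: [0.2, 0.0, -0.3]
gripper_width: 85.3
grasp_force: 0.0
```

```bash
python3 - <<'E'
from h import *
import pickle
S,W=get('scene'),get('wrist');goto([620,218,180],87.8);pickle.dump(W,open('w_c.pkl','wb'))
for q in('heel_form','gap','bolt_head'):
  for n,im in(('wrist',W),('scene',S)):
    z={'gap':105,'bolt_head':72}.get(q,50)
    print(q,n,[(np.round(d['location'],1),round(d['score'],2),atz(im,d['location'],z).round(1)) for d in nets.pinpoint(n,q)[:2]])
save(W,'w4.png',k=1.4)
E
```

```text
t 12.5 delta [71.  70.6 -0.1] yaw 0.001 cur ya 87.83 pos [688.3 144.8 179.9] tilt [-8.e-04 -5.e-04 -1.e+00]
heel_form wrist [(array([139.4, 181.8]), 0.68, array([629.3,  73.4,  50. ])), (array([290.1, 257.5]), 0.48, array([763. , 127.1,  50. ]))]
heel_form scene [(array([153.9, 182.6]), 0.78, array([ 241.9, -301.3,   50. ])), (array([249.9, 317.9]), 0.76, array([632. ,  75.1,  50. ]))]
gap wrist [(array([116.7, 387. ]), 0.88, array([617.2, 217.8, 105. ]))]
gap scene [(array([232.4, 376.7]), 0.88, array([627.6, 215.2, 105. ])), (array([312.9, 343.6]), 0.23, array([848.2, 105.8, 105. ]))]
bolt_head wrist [(array([117.2, 370.9]), 0.81, array([617.2, 217.1,  72. ]))]
bolt_head scene [(array([239.9, 376.7]), 0.52, array([623.5, 220.7,  72. ]))]
```

View pics/w4.png

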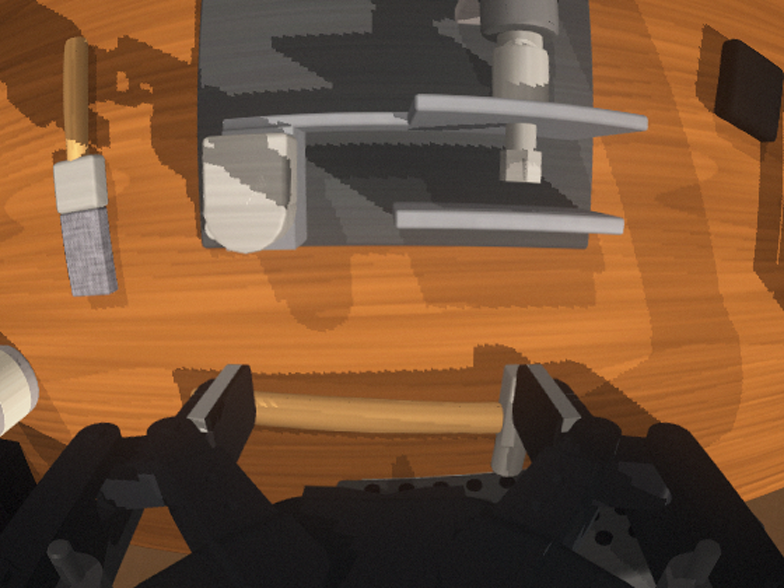

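The wrist view shows the D seated on the socket block at view (250,190). The bolt head is in the gap at view (521,165), between the bracket (row about 110) and the rib (row about 220). I'll enlarge the gap for its edges.

```bash
python3 - <<'E'
from h import *
import pickle
W=pickle.load(open('w_c.pkl','rb'))
save(W,'w5.png',(60,175,275,475),4)
E
```

```text
(no output)
```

View pics/w5.png

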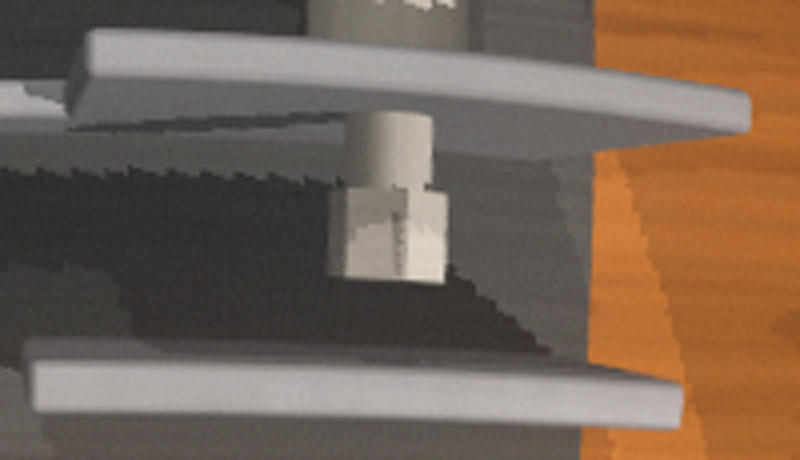

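The crop (4×) shows the bracket's rear top edge from (88,75) to (750,130) and the rib's front top edge from (35,362) to (683,385). The head spans cols 330–447 and rows 190–282, with a ridge at col 405.

```bash
python3 - <<'E'
from h import *
import pickle
W=pickle.load(open('w_c.pkl','rb'))
f=lambda x,y,z:atz(W,(60+y/4,275+x/4),z).round(1)[:2]
for z,pts in((105,((88,75),(410,88),(750,130))),(72,((35,362),(390,365),(683,385))),(79,((388,190),(388,282))),(72,((330,235),(447,235)))):
    print(z,[f(x,y,z) for x,y in pts])
print(W['xyz'])
goto([617,218.4,135],87.8)
E
```

```text
105 [array([594.1, 161.7]), array([595.4, 212. ]), array([597.7, 274.8])]
72 [array([640.6, 153.2]), array([642.2, 218.3]), array([645.3, 280.6])]
79 [array([610.4, 215.9]), array([626.8, 215.7])]
72 [array([618.5, 206.9]), array([618.1, 229.4])]
[621.42554095 146.98313152 303.30211323]
t 12.8 delta [74.5 70.5 45.3] yaw 0.001 cur ya 87.84 pos [688.8 145.2 180.3] tilt [ 2.e-04  1.e-04 -1.e+00]
```

Call:
apply_moves --rows '[{"hand": 1, "delta_pos": [25, 25, 0], "yaw": 0}, {"hand": 1, "delta_pos": [50, 48, 0], "yaw": 0}, {"hand": 1, "delta_pos": [68, 65, 0], "yaw": 0}, {"hand": 1, "delta_pos": [73.5, 70.3, 0], "yaw": 0}, {"hand": 1, "delta_pos": [73.5, 70.3, 15], "yaw": 0}, {"hand": 1, "delta_pos": [73.5, 70.3, 35], "yaw": 0}, {"hand": 1, "delta_pos": [73.5, 70.3, 45], "yaw": 0}, {"hand": 1, "delta_pos": [73.5, 70.3, 45], "yaw": 0}, {"hand": 1, "delta_pos": [73.5, 70.3, 45], "yaw": 0}]'

```text
clock: 13.55
position: [618.3, 218.1, 134.6]
ee_rot: [0.019, 1.0, -0.001, -0.0]
contact_force: [-0.6, 0.7, 0.8]
gripper_width: 85.4
grasp_force: 0.0
```

```bash
python3 - <<'E'
from h import *
W=get('wrist');goto([618,218.2,72],87.9);print(read_state()['contact_force'])
for q in('gap','bolt_head'): print(q,[(np.round(d['location'],1),round(d['score'],2),atz(W,d['location'],105 if q=='gap' else 72).round(1)) for d in nets.pinpoint('wrist',q)[:2]])
E
```

```text
t 13.6 delta [ 0.8 -0.3 63.5] yaw -0.001 cur ya 87.86 pos [618.8 218.4 135.5] tilt [ 9.e-04 -1.e-04 -1.e+00]
[ 0.09481893 -0.45121004 -0.2667928 ]
gap [(array([256.4, 273.2]), 0.62, array([617.6, 217.2, 105. ]))]
bolt_head [(array([237.5, 276.7]), 0.81, array([619.4, 219.2,  72. ]))]
```

Consistent; descending into the gap.

Call:
apply_moves --rows '[{"hand": 1, "delta_pos": [0.5, 0, 12], "yaw": 0}, {"hand": 1, "delta_pos": [0.5, 0, 24], "yaw": 0}, {"hand": 1, "delta_pos": [0.5, 0, 36], "yaw": 0}, {"hand": 1, "delta_pos": [0.5, 0, 48], "yaw": 0}, {"hand": 1, "delta_pos": [0.5, 0, 58], "yaw": 0}, {"hand": 1, "delta_pos": [0.5, 0, 63], "yaw": 0}, {"hand": 1, "delta_pos": [0.5, 0, 63], "yaw": 0}, {"hand": 1, "delta_pos": [0.5, 0, 63], "yaw": 0}]'

```text
clock: 14.37
position: [617.6, 218.7, 71.7]
ee_rot: [0.018, 1.0, -0.0, -0.0]
contact_force: [0.6, -0.1, 0.9]
gripper_width: 85.3
grasp_force: 0.0
```

Call:
apply_moves --rows '[{"hand": -1, "delta_pos": [0, 0, 0], "yaw": 0}, {"hand": -1, "delta_pos": [0, 0, 0], "yaw": 0}, {"hand": -1, "delta_pos": [0, 0, 0], "yaw": 0}, {"hand": -1, "delta_pos": [0, 0, 0], "yaw": 0}, {"hand": -1, "delta_pos": [0, 0, 0], "yaw": 0}, {"hand": -1, "delta_pos": [0, 0, 0], "yaw": 0}, {"hand": -1, "delta_pos": [0, 0, 0], "yaw": 0}, {"hand": -1, "delta_pos": [0, 0, 0], "yaw": 0}, {"hand": -1, "delta_pos": [0, 0, 0], "yaw": 0}, {"hand": -1, "delta_pos": [0, 0, 0], "yaw": 0}, {"hand": -1, "delta_pos": [0, 0, 0], "yaw": 0}, {"hand": -1, "delta_pos": [0, 0, 0], "yaw": 0}]'

```text
clock: 15.37
position: [617.5, 218.2, 72.6]
ee_rot: [0.019, 1.0, -0.0, -0.0]
contact_force: [-1.4, -4.2, 5.1]
gripper_width: 19.2
grasp_force: 58.6
```

```bash
python3 -c "
from h import *
goto([618,218.2,72],87.9);s=read_state();print(s['contact_force'],s['wrist_torque'],s['gripper_width'],s['grasp_force'])"
```

```text
t 15.37 delta [-0.5  0.1  0.6] yaw -0.001 cur ya 87.87 pos [617.5 218.2  72.6] tilt [-1.e-04 -7.e-04 -1.e+00]
[-1.40561749 -4.17478272  5.11867439] [-1.14910006  0.26794175  0.04440939] 19.220556819798084 58.62237252295017
```

Call:
apply_moves --rows '[{"hand": -1, "delta_pos": [0, 0, 0], "yaw": 0}, {"hand": -1, "delta_pos": [0, 0, 0], "yaw": 0}, {"hand": -1, "delta_pos": [0, 0, 0], "yaw": 0}, {"hand": -1, "delta_pos": [0, 0, 0], "yaw": 0}, {"hand": -1, "delta_pos": [0, 0, 0], "yaw": 0}, {"hand": -1, "delta_pos": [0, 0, 0], "yaw": 0}, {"hand": -1, "delta_pos": [0, 0, 0], "yaw": 0}, {"hand": -1, "delta_pos": [0, 0, 0], "yaw": 0}, {"hand": -1, "delta_pos": [0, 0, 0], "yaw": 0}, {"hand": -1, "delta_pos": [0, 0, 0], "yaw": 0}, {"hand": -1, "delta_pos": [0, 0, 0], "yaw": 0}, {"hand": -1, "delta_pos": [0, 0, 0], "yaw": 0}]'

```text
clock: 16.37
position: [617.6, 218.2, 72.6]
ee_rot: [0.019, 1.0, -0.0, 0.0]
contact_force: [-1.2, -3.3, 6.2]
gripper_width: 19.3
grasp_force: 58.6
```

```bash
python3 - <<'E'
from h import *
S=get('scene');s=read_state();print(s['clock'],s['contact_force'],s['wrist_torque'],s['gripper_width'],s['grasp_force'],s['position'])
for d in nets.pinpoint('scene','heel_form')[:4]: print(d['location'],d['score'],atz(S,d['location'],50))
E
```

```text
16.4167 [-1.49030464 -4.81460124  4.86144095] [-1.10276564  0.28848993  0.02017804] 18.818807759981524 58.623875230550766 [617.56846769 218.13835235  72.58428862]
[151.9, 185.1] 0.82 [ 232.58945076 -294.68284039   50.        ]
[177.5, 205.4] 0.79 [ 351.88488167 -224.32202884   50.        ]
[251.6, 317.8] 0.67 [637.37967693  74.34571423  50.        ]
```

```bash
python3 -c "
from h import *
print(workorder.job_done())"
```

```text
the job is handed in; nothing more can be done
None
```

I plugged the heel form fully into the socket and let go of it. The bolt head is gripped across its flats (19 mm opening, about 59 N, both steady for over a second), and the job was handed in at about 16.4 s; no verdict was returned.

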